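# Charge the tumbler's feed box

### The arm

A 7-joint arm with a two-finger parallel gripper is mounted at the origin on the work surface. World frame = base frame: x ahead of the robot, y to its left, z up, the work surface at z = 0. Lengths are in m, angles in rad, forces in N, time in s.
With the tool pointing down it reaches from about 0.4 to 0.9 m from the base axis. Payload 5.5 kg.
Tool frame: the origin (TCP) lies midway between the tips of the shut fingers; the grasp point (between the pads) lies 19 mm behind it (manip.grip_depth is the distance from the TCP to the grasp point, in m); z points along the fingers, y is the line along which they close (so a half turn about z gives the same grasp; the last joint's range is limited). The gripper opens to 92 mm and grips with 3 to 60 N. Pads are 19 mm wide; open, the fingers measure 130 mm over their backs; the gripper's body (75 mm by 190 mm) begins 47 mm behind the grasp point.
Start: joints at [-0.975, 0.501, -0.427, 1.55, 0.221, 1.138, -0.21], TCP at [0.212, 0.614, 0.193] pointing down, gripper open.
Joint ranges: [-2.88, 2.88], [-0.31, 2.03], [-1.54, 1.56], [0.2, 2.42], [-1.41, 4.55], [0.19, 2.02], [-2.57, 2.57]. Speed limits (rad/s): [2.57, 2.57, 3.14, 3.14, 3.14, 3.14, 3.14].

### API

Orientations are given as a unit quaternion [x, y, z, w].
In Python, from bench import manip, effector, viewer gives the robot as it stands. Calls block until the motion is done:
- manip.move_pose(position, orientation): joint-space move of the TCP to a pose.
- manip.servo_line(position, ori=None, vel=0.15): straight line of the TCP; ori=None keeps the orientation; vel is the mean speed in m/s.
- manip.movej(angles): joint-space move.
- effector.open_jaws() and effector.close(f_grip=None): open the fingers fully, or close them until they stop; f_grip is the grip in N (None keeps the last).
- manip.sleep(seconds).
- manip.solve_ik(position, orientation): joint angles nearest the present ones, or None.
- viewer.get_image(name): name is "scene" or "side" or "wrist"; returns the picture (384x512x3 uint8, red, green, blue); there is no depth.
- viewer.get_calibration(name): a dict with "vfov" (degrees; the focal length in pixels is half the picture's height over the tangent of half this angle, whatever the lens; pixels are square), "cx", "cy" (the principal point, pixels), "eye" and "attitude" of the camera in the world. Camera axes: x right, y down, z forward; pixel columns grow to the right and rows downward; lengths in m; the calibration is good to about 2 mm. The wrist camera is an equidistant fisheye: a pixel r from the principal point sees the ray r / f radians off the axis. A picture is of the moment at which its call begins: read the wrist's pose just before it. get_calibration takes no time and is no camera call; for the wrist camera it gives the pose at the moment of the call.
A pose or a line that the arm cannot do raises manip.PlanningError and nothing moves.
- manip.hand_in(): hands the job in; it is judged then, once.
Readings, each from a call of its own:
- manip.current_clock(): time.
- manip.current_q(): joint angles.
- manip.current_joint_velocities(): joint speeds.
- manip.current_tau(): joint torques, N m.
- manip.current_tool_pos(): TCP position.
- manip.current_tcp_rot(): TCP orientation.
- manip.current_force(): force on the tool from outside, world axes, zero at the start.
- manip.current_wrist_torque(): the same for the moment, N m.
- manip.current_finger_gap(): finger opening in m.
- manip.current_gripper_force(): force on a finger pad.
Only numpy, scipy, OpenCV 4.12 (cv2) and the standard library are available. Lean on these libraries where they do the work, as an engineer would, in place of code of your own. Each camera call takes 0.05 s, during which the arm holds its last target. There are 200 camera calls.

### The job

Charge the barrel tumbler: pull the feed box's drop-down front door all the way down to its stop, tip all four brass castings out of the pouring pan into the open mouth, set the empty pan back upright on the bench, and push the door back up until its catch clicks and holds it shut - the catch is worn and adjustable, so feel for it and don't force the door past its stop. Do not slam the door, and leave everything else on the bench where it is.

Things in the scene. Friction and masses are not known exactly. Their poses are not given: they have to be found in the camera images.
- feeder: tumbler feed box, fixed, grey steel, 220 mm deep (x), 250 wide (y), 200 high, clear top, barrel behind it. Origin: on the bench straight below the door's hinge line, mid width; the box lies on its +x side, the door opens to -x.. A catch housing (to 217 mm high) sits on the top's front edge at y = +70 mm; steel cheeks on the open door make it a chute
- hopper_door (a joint): bottom-hinged front door, starts ajar. Grows as it is pulled down, to 0.85 rad at its stop; stiff hinge, stays where left beyond 0.3. When pushed up a hidden sprung ball catch clicks (about 15 N at the handle) just before a hard stop; this lies anywhere from -0.08 to 0.1 rad (0 = upright) and must be felt. Not clicked in, it springs back out to about 0.3. 182 mm wide, 142 tall, 10 thick
- door_hinge (a point): point on the door's hinge line, middle of its width, 50 mm above the bench; turns with the door: z points up the door, x into the box, y along the hinge
- door_handle (a point): centre of the door's bar handle: round bar 12 mm thick, 120 mm long, along the hinge direction, 160 mm up from the hinge line (18 mm above the top edge of the door) and 42 mm out from it, on two slanting brackets at its ends; 31 mm clear between the bar and the plane of the door face. Same axes as door_hinge
- door_lip (a point): middle of the door's top edge, 142 mm up the door from the hinge; same axes as door_hinge. With the door open the mouth to pour into lies between this edge and the box
- pan: plain sheet-metal pouring pan, 126 mm long (x), 62 mm wide (y), 36 mm high, walls 4 mm, loaded with the four castings. Its +x end has no wall: there the floor rises at 20 degrees to a lip. Origin: centre of the underside; z up
- pan_lip (a point): middle of the pan's pouring lip: 64 mm along the pan's +x from its origin, 16 mm up; same axes as the pan
- casting1: one of four alike turned brass castings, 23 mm diameter, 18 mm high, stepped, about 45 g; starts standing in the pan; origin centre of its underside
- casting2: one of four alike turned brass castings, 23 mm diameter, 18 mm high, stepped, about 45 g; starts standing in the pan; origin centre of its underside
- casting3: one of four alike turned brass castings, 23 mm diameter, 18 mm high, stepped, about 45 g; starts standing in the pan; origin centre of its underside
- casting4: one of four alike turned brass castings, 23 mm diameter, 18 mm high, stepped, about 45 g; starts standing in the pan; origin centre of its underside
- tin: bystander: open square sheet-metal tin, 100 x 70 x 40 mm, four equal walls, empty; origin centre of underside
- dapping_block: bystander: solid steel cube 60 mm with round hollows; origin centre of underside
- spray_bottle: bystander: clear bottle, 64 mm diameter, 160 mm high, black cap; origin centre of underside
- bench_block: bystander: flat steel plate 80 x 80 x 22 mm; origin centre of underside
- pen_cup: bystander: cup of hand tools, 76 mm across, 95 mm high with tools to about 190 mm; origin centre of underside
- hammer: bystander: small hammer lying flat, wooden handle along its own -x
- wood_block: bystander: wood block 90 x 60 x 45 mm; origin centre of underside
Things that resemble listed ones, but are neither listed nor needed, are in the scene too. What is shaped like the pan but blue, purple or red is not meant.

How it is judged:
By the outcome, as a careful person would: the job done as asked, in the order asked, and still so for the second after the job is handed in, with the robot touching nothing.
It also fails if it takes over 72 s, if anything falls off the work surface, if the arm or the gripper's body presses on something with over 40 N, if the wrist force passes 120 N, or if a joint passes its speed limit or range.

## Working session

There is one attempt and no reset: what is moved stays moved. The work goes in short steps, each a Python script; the robot and the scene stay as the last script left them, time stands still between calls to the robot, and variables do not carry over. Pictures are saved under pics/ and viewed, at most 10 in all, crops included, and the job is handed in when it is done.

```bash
ls; mkdir -p pics; python3 - <<'E'
from bench import manip, effector, viewer
import cv2
for n in ["scene","side","wrist"]:
    c=viewer.get_calibration(n); print(n,c)
    im=viewer.get_image(n)[:,:,::-1]
    cv2.imwrite(f"pics/{n}0.png",cv2.resize(im,(800,600),interpolation=cv2.INTER_CUBIC))
    cv2.imwrite(f"pics/raw_{n}0.png",im)
print(manip.current_clock(),manip.current_tcp_rot())
E
```

```text
pics
scene {'vfov': 53.29812846728415, 'cx': 251.39122600076323, 'cy': 191.3255985772077, 'eye': array([1.10650278, 0.68735359, 1.44302126]), 'attitude': array([ 0.34239532,  0.89427789, -0.26755918, -0.10697938])}
side {'vfov': 57.69011004777439, 'cx': 257.3291165830899, 'cy': 194.21897705765346, 'eye': array([ 0.37448235, -0.86189653,  0.94613071]), 'attitude': array([ 0.90756023, -0.08245364,  0.03346565, -0.41038503])}
wrist {'vfov': 65.70646984690485, 'cx': 254.9071077644224, 'cy': 192.14965218055778, 'eye': array([0.13498172, 0.6400366 , 0.38279283]), 'attitude': array([0.80441071, 0.57356172, 0.08904607, 0.12657474])}
0.15 [ 1.65620964e-01  9.86189222e-01 -7.04618161e-04 -1.32751298e-04]
```

View pics/scene0.png

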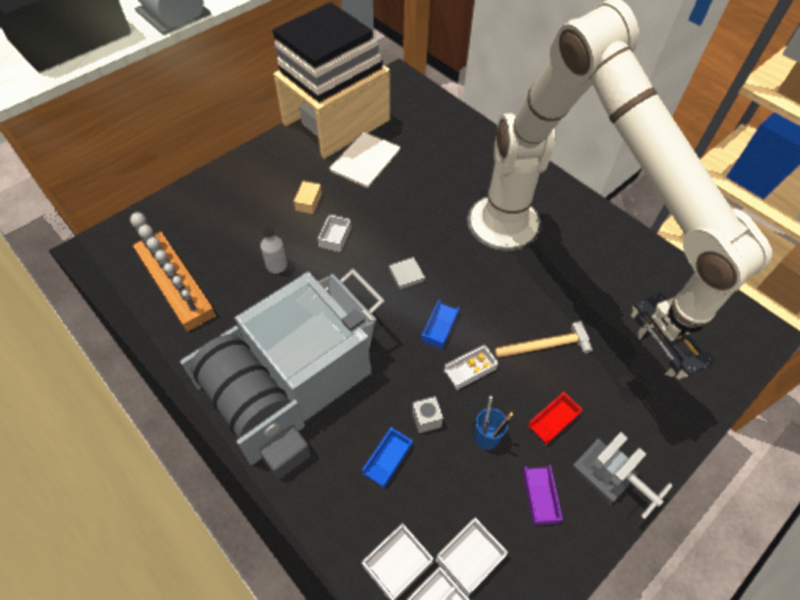

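View pics/side0.png

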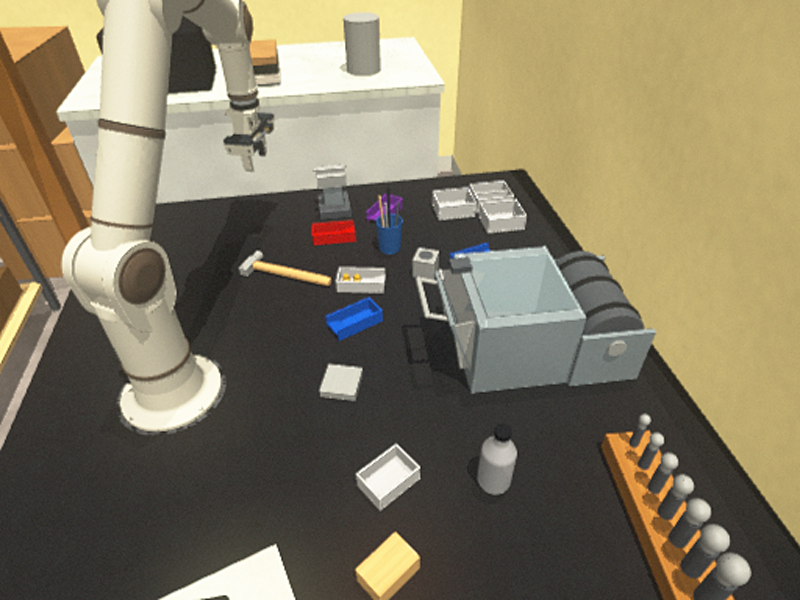

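```bash
python3 - <<'E'
import cv2,numpy as np
def crop(n,x,y,w,h,s):
    im=cv2.imread(f"pics/raw_{n}0.png")[y:y+h,x:x+w]
    return cv2.resize(im,None,fx=s,fy=s,interpolation=cv2.INTER_CUBIC)
a=crop("scene",270,210,50,50,6);b=crop("side",205,160,50,50,6)
c=crop("scene",145,165,100,75,4);d=crop("side",255,150,125,100,4)
o=np.zeros((600,800,3),np.uint8)
o[:300,:300]=a;o[:300,400:800]=c;o[300:,:300]=b;o[300:,300:800]=d[:300]
cv2.imwrite("pics/c1.png",o)
E
```

```text
(no output)
```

View pics/c1.png

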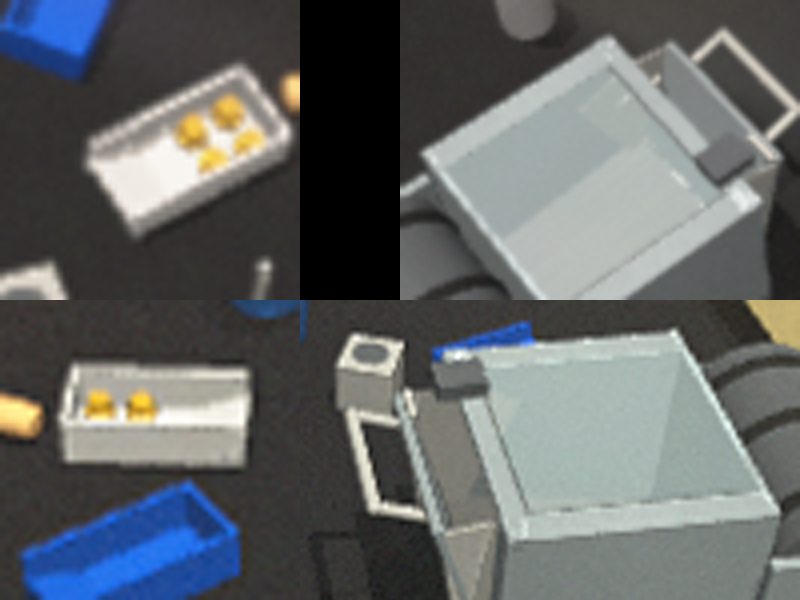

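```bash
cat > geo.py <<'E'
import numpy as np
from scipy.spatial.transform import Rotation as R
from scipy.optimize import least_squares
from bench import manip, effector, viewer
def cam(n): return viewer.get_calibration(n)
def proj(c,p,fish=False):
    p=(np.atleast_2d(p)-c["eye"])@R.from_quat(c["attitude"]).as_matrix()
    f=192/np.tan(np.radians(c["vfov"])/2)
    if fish:
        r=np.hypot(p[:,0],p[:,1]); k=f*np.arctan2(r,p[:,2])/r
        return np.c_[c["cx"]+k*p[:,0],c["cy"]+k*p[:,1]]
    return np.c_[c["cx"]+f*p[:,0]/p[:,2],c["cy"]+f*p[:,1]/p[:,2]]
def tri(obs,x0=(0.6,0,0.1)):  # obs: (cam, px, fish)
    s=least_squares(lambda X:np.concatenate([proj(c,X,f)[0]-px for c,px,f in obs]),x0)
    return s.x,np.abs(s.fun).max()
E
python3 - <<'E'
from geo import *
S,D=cam("scene"),cam("side")
A=lambda x,y:(270+x/6,210+y/6); B=lambda x,y:(205+x/6,160+(y-300)/6)
C=lambda x,y:(145+(x-400)/4,165+y/4); Q=lambda x,y:(255+(x-300)/4,150+(y-300)/4)
hn=tri([(S,C(722,33),0),(D,Q(372,512),0)]);hp=tri([(S,C(800,105),0),(D,Q(350,410),0)])
print("handle -y",hn,"+y",hp)
box=dict(bn=(C(425,152),Q(778,513)),fn=(C(608,38),Q(510,535)),fp=(C(757,195),Q(446,352)),)
for k,(a,b) in box.items(): print(k,tri([(S,a,0),(D,b,0)]))
pan=dict(rn=(A(243,65),B(62,422)),rp=(A(291,132),B(68,365)),fn=(A(88,157),B(247,425)))
P={k:tri([(S,a,0),(D,b,0)]) for k,(a,b) in pan.items()}
for k in P: print(k,P[k])
loc=dict(rn=(-.063,-.031,.036),rp=(-.063,.031,.036),fn=(.063,-.031,.036))
def pw(v,l): return R.from_euler('z',v[3]).apply(l)+v[:3]
def f(v): return np.concatenate([np.r_[proj(S,pw(v,loc[k]))[0]-pan[k][0],proj(D,pw(v,loc[k]))[0]-pan[k][1]] for k in pan])
s=least_squares(f,[*P['rn'][0][:2],0,0]);print("pan",s.x,np.abs(s.fun).round(1))
bl=dict(bn=(.22,-.125,.2),fn=(0,-.125,.2),fp=(0,.125,.2))
def g(v): return np.concatenate([np.r_[proj(S,pw(v,bl[k]))[0]-box[k][0],proj(D,pw(v,bl[k]))[0]-box[k][1]] for k in box])
s=least_squares(g,[.7,-.1,0,0]);print("feeder",s.x,np.abs(s.fun).round(1))
v=s.x; m=(hn[0]+hp[0])/2; l=R.from_euler('z',-v[3]).apply(m-v[:3]); print("handle mid local",l, "yaw",np.arctan2(*(-(hp[0]-hn[0])[:2]*[1,-1])))
lx,lz=l[0],l[2]-.05; print("r",np.hypot(lx,lz),"theta",np.arctan2(-lx,lz)-np.arctan2(.042,.16))
E
```

```text
handle -y (array([ 0.56311289, -0.06047556,  0.18459445]), np.float64(0.5270733236327487)) +y (array([0.56791711, 0.06194366, 0.1932524 ]), np.float64(1.0099053699627802))
bn (array([ 0.87164942, -0.13455111,  0.19807636]), np.float64(1.0802388365797242))
fn (array([ 0.65858631, -0.12238185,  0.20025821]), np.float64(0.45823495750852317))
fp (array([0.66729244, 0.11561461, 0.2025583 ]), np.float64(0.7094752864002771))
rn (array([0.39243463, 0.27827002, 0.03495355]), np.float64(0.8641251719194258))
rp (array([0.404481  , 0.33741398, 0.03706893]), np.float64(0.2841769844247892))
fn (array([0.51996312, 0.25555634, 0.03023458]), np.float64(0.47398072584698525))
pan [ 0.46138718  0.29697681 -0.00181697 -0.17213332] [1.3 0.6 0.4 0.1 0.2 0.6 0.2 0.3 0.  0.5 0.9 0.9]
feeder [ 6.60879244e-01 -1.68023183e-03  3.03540029e-05 -4.56373461e-02] [2.2 0.  0.5 0.2 0.4 0.9 1.1 1.  0.8 1.8 1.5 0.8]
handle mid local [-0.09537509 -0.00193889  0.18889307] yaw -0.0392238684557737
r 0.16848647802868516 theta 0.34502197571925874
```

```bash
cat >> geo.py <<'E'
YF=-0.045; F0=np.array([.661,-.002,0]); RF=R.from_euler('z',YF)
PAN0=np.array([.4614,.297,0]); YP=-.172
FLIP=R.from_euler('y',np.pi)
def door_pose(th,xd,zd,tilt=None):
    """TCP at (xd,0,zd) in the door frame at angle th, tool tilted with the door (or by tilt)"""
    p=F0+RF.apply(np.array([0,0,.05])+R.from_euler('y',-th).apply([xd,0,zd]))
    return p,(RF*R.from_euler('y',-(th if tilt is None else tilt))*FLIP).as_quat()
AL=np.radians(30); GP=np.array([-.02,0,.02])
def pan_tool(o,Rp):
    Rt=Rp*R.from_euler('y',-AL)*FLIP
    return o+Rp.apply(GP)+Rt.apply([0,0,.019]),Rt.as_quat()
def pour_pose(tau,lip=(-.055,0,.172),roll=0):
    Rp=RF*R.from_euler('y',tau)
    o=F0+RF.apply(lip)-Rp.apply([.064,0,.016])
    return pan_tool(o,Rp)
E
python3 - <<'E'
from geo import *
def t(n,pq):
    q=manip.solve_ik(*pq); print(n,np.round(pq[0],3),None if q is None else np.round(q,2))
t("ins up",door_pose(.345,-.0205,.23));
for th in (.345,.6,.87): t(f"d{th}",door_pose(th,-.0265,.15))
for th in (.85,.5,.1,-.08): t(f"push{th}",door_pose(th,-.0575,.145))
for th in (.1,-.08): t(f"pushtilt{th}",door_pose(th,-.0575,.145,.3))
RP=R.from_euler('z',YP)
t("pan",pan_tool(PAN0,RP)); t("panup",pan_tool(PAN0+[0,0,.2],RP))
for a in (0,.5,1,1.2): t(f"pour{a}",pour_pose(a))
print(manip.current_clock())
E
```

```text
ins up [0.564 0.002 0.26 ] [-0.22  0.02  0.14  2.03  0.06  0.75  1.41]
d0.345 [0.585 0.001 0.182] [-0.12  0.16  0.04  2.08  0.06  0.57  1.4 ]
d0.6 [0.555 0.003 0.159] [ 0.91  0.16 -1.07  2.37  1.19  0.25  0.3 ]
d0.87 [0.529 0.004 0.126] None
push0.85 [0.514 0.005 0.102] None
push0.5 [0.541 0.003 0.15 ] [-0.07  0.08 -0.04  2.34  0.33  0.24  1.11]
push0.1 [0.589 0.001 0.189] [ 0.    0.3  -0.07  1.82  0.04  0.92  1.44]
push-0.08 [0.615 0.    0.199] [ 0.07  0.46 -0.15  1.56  0.06  1.2   1.43]
pushtilt0.1 [0.589 0.001 0.189] [-0.1   0.18  0.03  2.02  0.05  0.65  1.42]
pushtilt-0.08 [0.615 0.    0.199] [-0.08  0.21  0.01  1.95  0.05  0.68  1.43]
pan [0.451 0.299 0.004] [-1.01  0.51  0.03  2.26  1.3   0.48 -0.79]
panup [0.451 0.299 0.204] [-0.75  0.12 -0.25  2.15  0.74  0.8  -0.1 ]
pour0 [0.532 0.004 0.16 ] [-0.12  0.03  0.    2.37  0.36  0.23  1.08]
pour0.5 [0.535 0.004 0.197] [-0.    0.24 -0.06  1.87  0.02  1.01  1.45]
pour1 [0.555 0.003 0.228] [ 0.12  0.65 -0.24  1.31  0.07  1.68  1.41]
pour1.2 [0.567 0.002 0.237] [ 0.12  0.83 -0.28  1.06  0.09  1.94  1.38]
0.15
```

```bash
cat >> geo.py <<'E'
def bar_pose(th,side,tilt,e=.009,gap=0.,y=0.):
    """closed fingers on the box side (+1) / outer side (-1) of the bar; tip e past the bar centre"""
    bar=R.from_euler('y',-th).apply([-.042,0,.16])+[0,0,.05]
    T=R.from_euler('y',-tilt)
    p=bar+T.apply([side*(.0155+gap),0,-e])+[0,y,0]
    return F0+RF.apply(p),(RF*T*FLIP).as_quat()
def snap(n,name,crop=None,s=None):
    import cv2
    im=viewer.get_image(n)[:,:,::-1]
    cv2.imwrite(f"pics/raw_{name}.png",im)
    if crop: x,y,w,h=crop; im=im[y:y+h,x:x+w]
    cv2.imwrite(f"pics/{name}.png",cv2.resize(im,None,fx=s or 1.5,fy=s or 1.5,interpolation=cv2.INTER_CUBIC))
E
python3 - <<'E'
from geo import *
effector.close(10)
p,q=bar_pose(.345,1,.3,e=-.06,gap=.006)
manip.servo_line([.212,.614,.33],vel=.25)
print(manip.current_clock())
manip.move_pose(p+[0,0,.04],q)
print(manip.current_clock(),manip.current_q().round(2) if hasattr(manip.current_q(),'round') else manip.current_q(), manip.current_finger_gap())
print(p,manip.current_tool_pos(),manip.current_force())
c=cam("wrist"); snap("wrist","w1")
pr=lambda l:proj(c,F0+RF.apply(l),True).round(0)
bar=R.from_euler('y',-.345).apply([-.042,0,.16])+[0,0,.05]
print(pr([bar+[0,-.06,0],bar+[0,.06,0],[0,-.125,.2],[0,.125,.2]]))
E
```

```text
2.2833
4.775 [-0.21  0.03  0.14  1.94  0.04  0.88  1.43] 0.000531178226201226
[0.57026383 0.00208589 0.25004169] [0.57046445 0.00318803 0.29007361] [-0.29741081 -0.7648265  -0.42368792]
[[195. 150.]
 [315. 150.]
 [148. 228.]
 [361. 229.]]
```

View pics/w1.png

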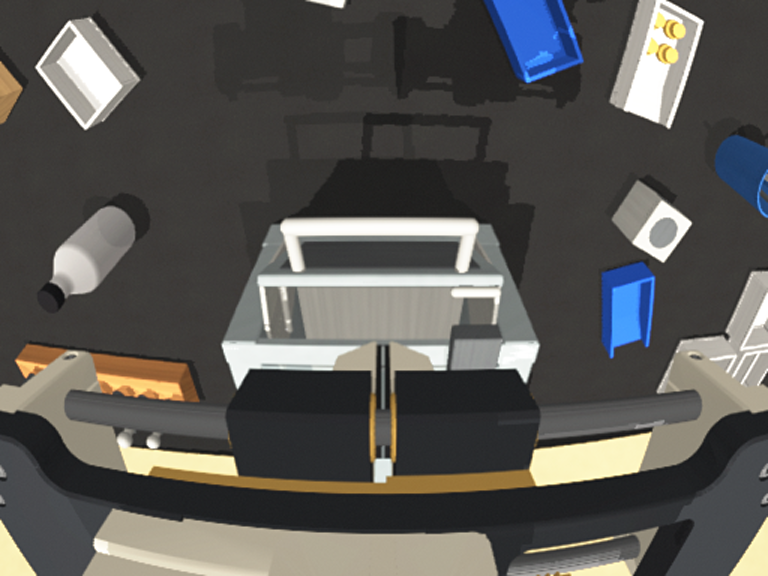

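```bash
cat > pull.py <<'E'
from geo import *
p,q=bar_pose(.345,1,.3,e=.009,gap=.006)
manip.servo_line(p,q,vel=.15)
print(manip.current_clock(),np.round(manip.current_force(),1))
last=None
for th in [.36,.39,.44,.5,.56,.62,.68,.74,.79,.82,.84,.86,.88,.9,.92]:
    p,q=bar_pose(th,1,.3,e=.009,gap=0)
    manip.servo_line(p,q,vel=.12)
    f=np.array(manip.current_force())
    print(th,round(manip.current_clock(),2),f.round(1),np.round(np.array(manip.current_tool_pos())-p,4))
    if np.linalg.norm(f)>35: break
E
python3 pull.py; python3 -c "
from geo import *
snap('side','s1',(215,130,200,130),4)"
```

```text
5.6917 [ 0.3 -0.   0.4]
0.36 5.94 [-0.2  0.  -0.1] [0.     0.0001 0.0008]
0.39 6.19 [-0.4 -0.1  0.3] [-0.0003  0.     -0.    ]
0.44 6.44 [ 0.5 -0.2 -0.5] [-0.0006 -0.0001 -0.0004]
0.5 6.69 [0.7 0.  0.3] [-0.0006 -0.     -0.0005]
0.56 6.94 [-0.   1.1 -0.1] [-0.0005  0.     -0.0004]
0.62 7.19 [ 0.3 -0.4 -0.1] [-0.0005 -0.     -0.0003]
0.68 7.44 [-0.1  0.3  0.4] [-0.0005 -0.     -0.0004]
0.74 7.69 [0.2 0.3 0.3] [-0.0005 -0.     -0.0004]
0.79 7.94 [ 0.3 -0.1  0.7] [-0.0004 -0.     -0.0002]
0.82 8.19 [ 0.7  0.3 -0.3] [-0.0003 -0.     -0.0002]
0.84 8.44 [ 0.2 -0.1  0.3] [-0.0003 -0.     -0.0002]
0.86 8.69 [-0.4  0.2 -0.6] [-0.0003 -0.     -0.0003]
0.88 8.94 [-0.4  0.6 -0.5] [-0.0003 -0.     -0.0003]
0.9 9.19 [0.6 0.5 0.8] [-0.0003 -0.     -0.0003]
0.92 9.44 [-0.1  0.4  0.3] [-0.0003 -0.     -0.0003]
```

View pics/s1.png

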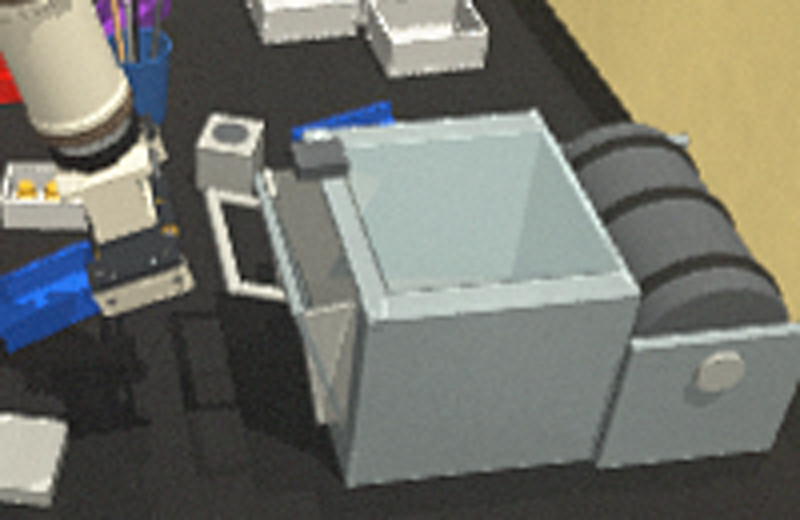

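```bash
python3 - <<'E'
from geo import *
D=cam("side");S=cam("scene")
pos=np.array(manip.current_tool_pos());Rt=R.from_quat(manip.current_tcp_rot())
print(pos,Rt.as_matrix().round(2))
for d in (0,.019,.066): print(d,((proj(D,pos-Rt.apply([0,0,d]))-[215,130])*4).round(), ((proj(S,pos-Rt.apply([0,0,d])))).round())
b,_=bar_pose(.345,1,.3,e=.009,gap=.006); print(((proj(D,b)-[215,130])*4).round(),b)
snap("scene","sc2",(180,130,130,100),6)
E
```

```text
[0.52574742 0.00408922 0.10937572] [[-0.95  0.04  0.3 ]
 [ 0.04  1.   -0.01]
 [-0.3  -0.   -0.96]]
0 [[171. 311.]] [[243. 189.]]
0.019 [[164. 296.]] [[244. 185.]]
0.066 [[147. 259.]] [[246. 177.]]
[[247. 239.]] [0.59063408 0.00116861 0.18412347]
```

View pics/sc2.png

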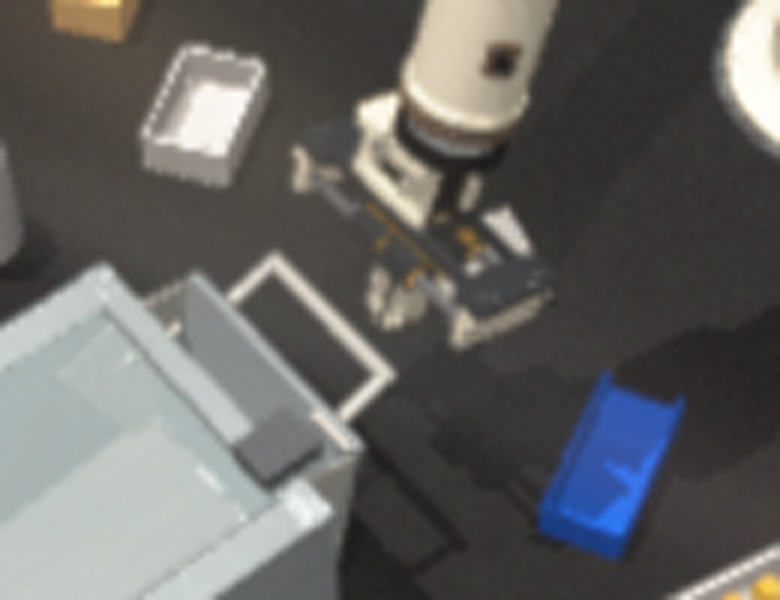

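```bash
python3 - <<'E'
from geo import *
p=np.array(manip.current_tool_pos()); p[2]=.25; p[0]-=.01
manip.servo_line(p,vel=.3)
for off in (0,):
    for e in np.arange(-.03,.02,.003):
        p,q=bar_pose(.345,1,.3,e=e,gap=-.0155+off)
        manip.servo_line(p,q,vel=.2)
        f=np.array(manip.current_force())
        if np.linalg.norm(f)>3: break
    print(off,e,f.round(1),manip.current_tool_pos(),manip.current_clock())
E
```

```text
0 0.017999999999999988 [ 0.5 -0.3  0.7] [0.572606   0.0019664  0.16888052] 14.5833
```

```bash
python3 - <<'E'
from geo import *
import cv2
pos=np.array(manip.current_tool_pos());Rt=R.from_quat(manip.current_tcp_rot())
o=np.zeros((600,800,3),np.uint8)
for i,(n,x,y) in enumerate((("scene",200,145),("side",240,150))):
    im=viewer.get_image(n)[:,:,::-1]; cv2.imwrite(f"pics/raw_m{n}.png",im)
    o[:,i*400:i*400+400]=cv2.resize(im[y:y+75,x:x+50],(400,600),interpolation=cv2.INTER_CUBIC)
    c=cam(n)
    for d in (0,.019,.04):
        u=(proj(c,pos-Rt.apply([0,0,d]))[0]-[x,y])*8+[i*400,0]; cv2.circle(o,tuple(int(a) for a in u),3,(0,0,255),-1)
    for y_ in (-.06,0,.06):
        b=F0+RF.apply(R.from_euler('y',-.345).apply([-.042,0,.16])+[0,y_,.05])
        u=(proj(c,b)[0]-[x,y])*8+[i*400,0]; cv2.circle(o,tuple(int(a) for a in u),3,(0,255,0),-1)
cv2.imwrite("pics/m.png",o)
E
```

```text
(no output)
```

View pics/m.png

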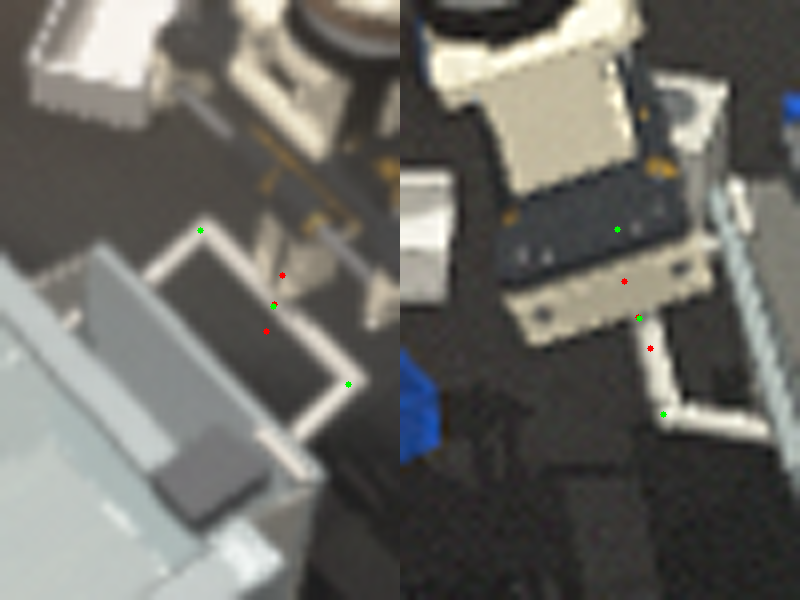

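```bash
python3 - <<'E'
from geo import *
for e in np.arange(.021,.046,.003):
    p,q=bar_pose(.345,1,.3,e=e,gap=-.0155)
    manip.servo_line(p,q,vel=.2)
    f=np.array(manip.current_force())
    if np.linalg.norm(f)>3: break
print(e,f.round(1),manip.current_tool_pos(),manip.current_clock())
import cv2
a=viewer.get_image("scene")[:,:,::-1][145:220,200:250]; b=viewer.get_image("side")[:,:,::-1][150:225,240:290]
w=viewer.get_image("wrist")[:,:,::-1]; cv2.imwrite("pics/raw_w3.png",w)
o=np.hstack([cv2.resize(a,(260,390),interpolation=2),cv2.resize(b,(260,390),interpolation=2),cv2.resize(w[100:230,210:302],(276,390),interpolation=2)])
cv2.imwrite("pics/m2.png",o)
c=cam("wrist"); Rt=R.from_quat(manip.current_tcp_rot()); pos=np.array(manip.current_tool_pos())
for d in (0,.019,.04): print(proj(c,pos-Rt.apply([0,0,d]),True))
E
```

```text
0.027 [-4.4  0.4  8. ] [0.57545084 0.00189627 0.16122891] 15.4333
[[256.36211876 220.82044235]]
[[256.49615635 232.5918588 ]]
[[256.67359711 248.33756233]]
```

View pics/m2.png

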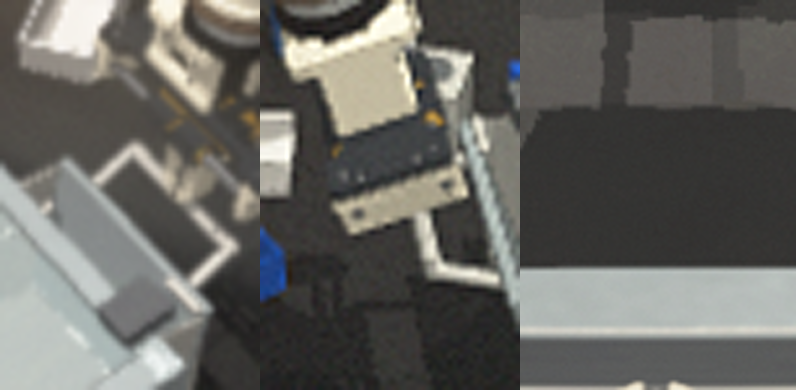

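```bash
python3 - <<'E'
from geo import *
import cv2
c=cam("wrist"); w=cv2.imread("pics/raw_w3.png")
for th in (.3,.345,.4):
    pts=[F0+RF.apply(R.from_euler('y',-th).apply(l)+[0,0,.05]) for l in ([-.042,-.06,.16],[-.042,.06,.16],[-.005,0,.142],[.005,0,.142])]
    print(th,proj(c,pts,True).round(0).tolist())
print(proj(c,F0+RF.apply([0,-.125,.2]),True).round())
for col in (160,240,280): print(col,[(r,*w[r,col].tolist()) for r in range(180,300,4)])
for row in (204,215,222,228): print(row,[(x,*w[row,x].tolist()) for x in range(150,360,8)])
E
```

```text
0.3 [[163.0, 247.0], [350.0, 247.0], [256.0, 281.0], [256.0, 292.0]]
0.345 [[162.0, 236.0], [351.0, 236.0], [256.0, 274.0], [256.0, 285.0]]
0.4 [[162.0, 222.0], [351.0, 222.0], [256.0, 264.0], [256.0, 277.0]]
[[113. 320.]]
160 [(180, 78, 81, 83), (184, 79, 82, 83), (188, 78, 81, 84), (192, 119, 122, 119), (196, 186, 188, 182), (200, 184, 188, 181), (204, 182, 186, 180), (208, 182, 184, 178), (212, 181, 183, 176), (216, 178, 183, 176), (220, 179, 184, 176), (224, 177, 182, 174), (228, 176, 185, 188), (232, 228, 234, 237), (236, 242, 247, 249), (240, 247, 250, 251), (244, 251, 253, 254), (248, 255, 255, 255), (252, 255, 255, 255), (256, 92, 92, 89), (260, 53, 52, 49), (264, 54, 51, 49), (268, 55, 52, 50), (272, 54, 52, 50), (276, 67, 65, 64), (280, 70, 67, 64), (284, 69, 66, 64), (288, 70, 67, 64), (292, 71, 66, 64), (296, 69, 67, 64)]
240 [(180, 49, 51, 51), (184, 50, 53, 52), (188, 65, 68, 67), (192, 183, 186, 180), (196, 180, 183, 176), (200, 183, 186, 179), (204, 184, 187, 181), (208, 184, 189, 183), (212, 141, 143, 138), (216, 91, 91, 91), (220, 91, 91, 89), (224, 91, 91, 90), (22
[... 2537 characters left out ...]
 91, 90, 89), (334, 163, 165, 158), (342, 171, 182, 185), (350, 178, 182, 175), (358, 178, 182, 174)]
228 [(150, 177, 182, 175), (158, 175, 184, 186), (166, 167, 177, 182), (174, 165, 172, 174), (182, 138, 144, 147), (190, 128, 133, 135), (198, 120, 124, 125), (206, 117, 122, 121), (214, 113, 118, 118), (222, 114, 117, 118), (230, 110, 113, 114), (238, 109, 112, 112), (246, 157, 174, 182), (254, 108, 111, 111), (262, 189, 211, 220), (270, 111, 115, 115), (278, 111, 113, 115), (286, 114, 117, 119), (294, 115, 121, 121), (302, 117, 123, 124), (310, 121, 127, 129), (318, 130, 136, 136), (326, 141, 147, 150), (334, 168, 177, 178), (342, 169, 178, 184), (350, 176, 185, 187), (358, 179, 182, 175)]
```

```bash
python3 - <<'E'
from geo import *
import cv2
c=cam("wrist"); w=viewer.get_image("wrist")[:,:,::-1].copy()
print(manip.current_tool_pos(),manip.current_force(),np.abs(w.astype(int)-cv2.imread("pics/raw_w3.png")).mean())
w=cv2.resize(w,None,fx=1.5,fy=1.5,interpolation=2)
def dot(p,col):
    u=proj(c,p,True)[0]*1.5; cv2.circle(w,tuple(int(a) for a in u),3,col,-1)
for l in ([-.042,-.06,.16],[-.042,.06,.16],[0,-.09,.142],[0,.09,.142]): dot(F0+RF.apply(R.from_euler('y',-.345).apply(l)+[0,0,.05]),(0,255,0))
for l in ([0,-.125,.2],[0,.125,.2]): dot(F0+RF.apply(l),(255,0,255))
Rt=R.from_quat(manip.current_tcp_rot()); pos=np.array(manip.current_tool_pos())
for d in (0,.019): dot(pos-Rt.apply([0,0,d]),(0,0,255))
cv2.imwrite("pics/w4.png",w)
E
```

```text
[0.57542359 0.00188987 0.1612115 ] [-3.8937105  -0.32109697  7.25445119] 0.7920125325520834
```

View pics/w4.png

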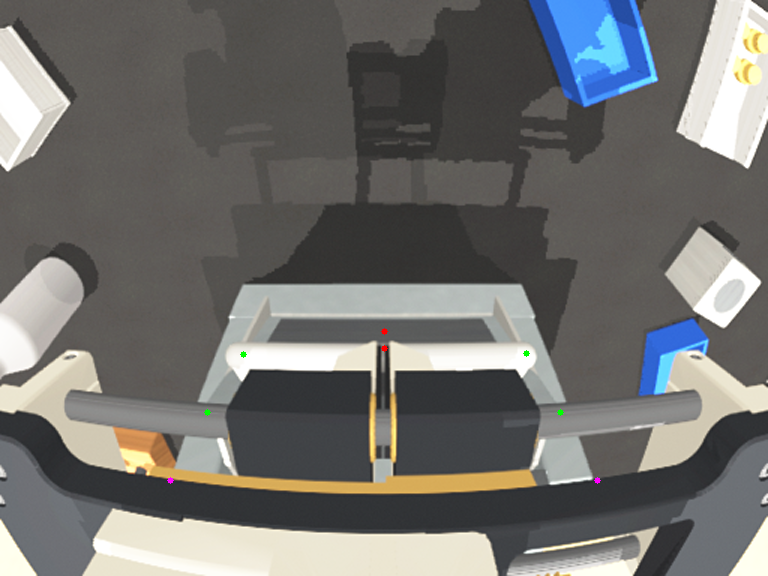

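```bash
cat > pull.py <<'E'
from geo import *
E=.042
for e,g in ((-.01,-.0155),(-.01,.006),(E,.006)):
    p,q=bar_pose(.345,1,.3,e=e,gap=g); manip.servo_line(p,q,vel=.15)
print(manip.current_clock(),np.round(manip.current_force(),1))
for th in [.345,.37,.41,.46,.52,.58,.64,.70,.76,.8,.83,.85,.865,.88,.895]:
    p,q=bar_pose(th,1,.3,e=E,gap=0)
    manip.servo_line(p,q,vel=.12)
    f=np.array(manip.current_force())
    print(th,round(manip.current_clock(),2),f.round(1),np.round(np.array(manip.current_tool_pos())-p,4))
    if np.linalg.norm(f)>30: break
E
python3 pull.py
```

```text
16.825 [-0.  -0.1  0.8]
0.345 17.07 [-0.2 -0.6 -0.1] [-0.0001  0.0001  0.0009]
0.37 17.32 [0.8 0.6 1. ] [0.     0.0001 0.0004]
0.41 17.57 [-0.4 -0.1 -0. ] [-0.001   0.     -0.0007]
0.46 17.82 [ 1.6 -0.1 -0. ] [-0.0011 -0.     -0.0008]
0.52 18.07 [-0.2  0.   0.1] [-0.001  -0.0001 -0.0007]
0.58 18.32 [-0.8  0.5  0.2] [-0.0008 -0.0001 -0.0005]
0.64 18.57 [-0.3  0.4  1.1] [-0.0008 -0.     -0.0005]
0.7 18.82 [0.7 0.1 1. ] [-0.0008 -0.     -0.0005]
0.76 19.07 [-0.4  0.  -0.3] [-0.0007 -0.0001 -0.0004]
0.8 19.32 [0.5 0.3 0.3] [-0.0004 -0.     -0.0002]
0.83 19.57 [ 0.8 -0.3  1.6] [-0.0003 -0.     -0.0003]
0.85 19.82 [ 0.6  0.4 -0.7] [-0.0002 -0.     -0.0002]
0.865 20.07 [ 2.5  0.1 -1. ] [0.0004 0.     0.0002]
0.88 20.32 [ 5.6 -0.3  1.5] [0.0019 0.0001 0.001 ]
0.895 20.57 [ 8.  -0.2  2.9] [0.0035 0.0001 0.0019]
```

```bash
python3 - <<'E'
from geo import *
for th in (.91,.925):
    p,q=bar_pose(th,1,.3,e=.042); manip.servo_line(p,q,vel=.1)
    print(th,np.round(manip.current_force(),1),np.round(np.array(manip.current_tool_pos())-p,4))
p,q=bar_pose(.87,1,.3,e=.042,gap=.006); manip.servo_line(p,q,vel=.15)
p,q=bar_pose(.87,1,.3,e=-.05,gap=.006); manip.servo_line(p,q,vel=.3)
print(manip.current_clock(),manip.current_force())
S,D=viewer.get_image("scene"),viewer.get_image("side")
for n,im in (("scene",S),("side",D)):
    c=cam(n)
    for th in (.345,.8,.85,.9):
        out=[]
        for y in (-.055,-.03,.03,.055):
            b=F0+RF.apply(R.from_euler('y',-th).apply([-.042,0,.16])+[0,y,.05])
            u=proj(c,b)[0].round().astype(int); pt=im[u[1]-1:u[1]+2,u[0]-1:u[0]+2].max((0,1)); out.append(pt.tolist())
        print(n,th,out)
E
```

```text
0.91 [9.5 0.4 4.8] [0.005  0.0002 0.0029]
0.925 [10.4 -0.3  6.7] [0.0065 0.0002 0.0037]
21.7833 [-0.75629625  0.62082531 -0.17155543]
scene 0.345 [[168, 172, 170], [190, 185, 176], [169, 174, 172], [170, 175, 174]]
scene 0.8 [[210, 203, 192], [211, 203, 193], [209, 203, 192], [210, 203, 193]]
scene 0.85 [[212, 204, 193], [211, 203, 193], [209, 203, 192], [210, 203, 193]]
scene 0.9 [[212, 204, 193], [210, 203, 192], [210, 203, 193], [210, 203, 193]]
side 0.345 [[158, 165, 161], [158, 167, 164], [143, 143, 132], [163, 162, 149]]
side 0.8 [[218, 216, 200], [227, 225, 211], [221, 217, 202], [229, 228, 213]]
side 0.85 [[238, 238, 231], [227, 225, 211], [225, 223, 207], [223, 220, 206]]
side 0.9 [[234, 232, 218], [223, 221, 203], [225, 223, 207], [223, 220, 206]]
```

```bash
cat >> geo.py <<'E'
TL=.030; GP=np.array([-.02,0,.025])
def pan_tool(o,Rp):
    Rt=Rp*R.from_euler('y',-AL)*FLIP
    return o+Rp.apply(GP)+Rt.apply([0,0,.019+TL]),Rt.as_quat()
RP=R.from_euler('z',YP)
def gold(im):
    a=im.astype(int); m=(a[...,0]>150)&(a[...,0]-a[...,2]>70)&(a[...,1]>100)
    return m
E
python3 - <<'E'
from geo import *
q=None
for n,pq in [("up",pan_tool(PAN0+[0,0,.12],RP)),("pan",pan_tool(PAN0,RP)),("lift",pan_tool(PAN0+[0,0,.2],RP))]+[(a,pour_pose(a)) for a in (.1,.4,.8,1.1,1.2)]:
    s=manip.solve_ik(*pq); print(n,pq[0].round(3),None if s is None else np.round(s,2))
p0=np.array(manip.current_tool_pos()); p0[2]=.33
manip.servo_line(p0,vel=.3)
effector.open_jaws()
print(manip.current_clock())
manip.move_pose(*pan_tool(PAN0+[0,0,.12],RP))
print(manip.current_clock(),manip.current_tool_pos(),manip.current_finger_gap())
c=cam("wrist"); snap("wrist","w5")
pts=[RP.apply(l)+PAN0 for l in ([-.063,-.031,.036],[-.063,.031,.036],[.063,-.031,.036],[.063,.031,.036])]
print(proj(c,pts,True).round())
import cv2
w=cv2.imread("pics/w5.png")
for u in proj(c,pts,True)*1.5: cv2.circle(w,tuple(int(a) for a in u),3,(0,0,255),-1)
cv2.imwrite("pics/w5.png",w)
E
```

```text
up [0.466 0.296 0.103] [-0.82  0.31 -0.14  2.21  0.99  0.63 -0.38]
pan [ 0.466  0.296 -0.017] [-1.14  0.58  0.23  2.25  1.33  0.36 -0.84]
lift [0.466 0.296 0.183] [-0.69  0.17 -0.28  2.15  0.8   0.76 -0.14]
0.1 [0.544 0.003 0.145] [-0.26  0.11  0.17  2.28  0.12  0.34  1.33]
0.4 [0.538 0.004 0.164] [-0.22  0.22  0.18  1.99 -0.04  0.81  1.5 ]
0.8 [0.541 0.003 0.191] [-0.22  0.49  0.25  1.59 -0.13  1.36  1.59]
1.1 [0.549 0.003 0.21 ] [-0.16  0.73  0.24  1.26 -0.15  1.75  1.6 ]
1.2 [0.553 0.003 0.215] [-0.15  0.81  0.23  1.15 -0.16  1.87  1.61]
24.0083
25.6417 [0.46659115 0.29557524 0.10291687] 0.09199143239720066
[[213.  86.]
 [300.  86.]
 [225. 202.]
 [288. 202.]]
```

View pics/w5.png

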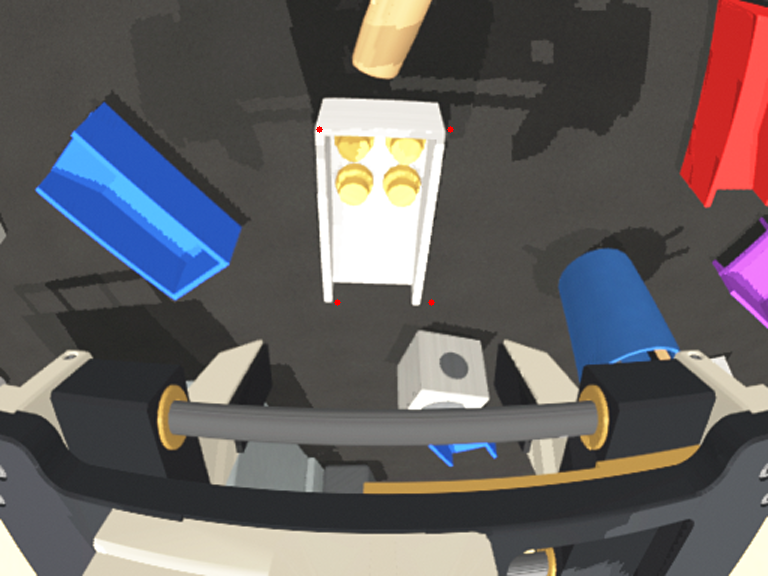

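```bash
cat >> geo.py <<'E'
PAN0=PAN0+RP.apply([.001,-.0047,0]); YP=-.22; RP=R.from_euler('z',YP)
E
python3 - <<'E'
from geo import *
for h in (.12,.04,.015,.010,.006,.003,0):
    p,q=pan_tool(PAN0+[0,0,h],RP); manip.servo_line(p,q,vel=.2)
    f=np.array(manip.current_force())
    if np.linalg.norm(f)>4: break
print(h,f,manip.current_tool_pos(),manip.current_clock())
effector.close(25)
print(manip.current_finger_gap(),manip.current_gripper_force(),np.round(manip.current_force(),1))
g=manip.current_finger_gap()
if .055<g<.07:
    p=np.array(manip.current_tool_pos()); manip.servo_line(p+[0,0,.04],vel=.1)
    print(manip.current_finger_gap(),np.round(manip.current_force(),1),manip.current_clock())
    snap("wrist","w6")
E
```

```text
0 [0.49061497 0.0578035  0.31021664] [ 0.46584481  0.29109533 -0.01767782] 27.7667
0.06192654322945985 24.99806374311447 [ 0.9 -0.1  0. ]
0.06235758332678651 [ 0.1 -0.6 -4.5] 28.9
```

```bash
python3 - <<'E'
from geo import *
p,q=pan_tool(PAN0+[0,0,.2],RP); manip.servo_line(p,q,vel=.25)
print(manip.current_clock(),gold(viewer.get_image("wrist")).sum())
p,q=pour_pose(.1,lip=(-.055,0,.25)); manip.servo_line(p,q,vel=.2)
print(manip.current_clock(),manip.current_finger_gap(),gold(viewer.get_image("wrist")).sum())
p,q=pour_pose(.1); manip.servo_line(p,q,vel=.2)
print(manip.current_clock(),np.round(manip.current_force(),1))
for t in (.25,.4,.55,.7,.85,1.0,1.12,1.2):
    p,q=pour_pose(t); manip.servo_line(p,q,vel=.04)
    print(t,round(manip.current_clock(),2),np.round(manip.current_force(),1),gold(viewer.get_image("wrist")).sum())
manip.sleep(.5)
print(np.round(manip.current_force(),1),manip.current_finger_gap()); snap("wrist","w7"); snap("scene","sc7"); print(gold(viewer.get_image("wrist")).sum())
E
```

```text
29.7417 5642
31.45 0.0620979343133086 4798
32.0417 [ 0.8  1.3 -3.8]
0.25 32.45 [-0.5  0.  -4.7] 4423
0.4 32.91 [ 0.2 -0.2 -4.5] 4814
0.55 33.37 [-0.1  0.9 -3.5] 5317
0.7 33.83 [-1.1  1.  -3.8] 2362
0.85 34.28 [-0.4  0.6 -3.5] 2283
1.0 34.74 [-0.2  0.2 -2.4] 1045
1.12 35.15 [-0.2  0.5 -2.2] 1211
1.2 35.48 [-0.1  0.2 -2.8] 1366
[ 0.  -0.7 -2.5] 0.06192231145746298
1358
```

```bash
python3 - <<'E'
from geo import *
import cv2
f=np.mean([manip.current_force() for _ in range(5)],0); print(f)
for n in ("raw_w7","raw_sc7","raw_scene0"):
    im=cv2.imread(f"pics/{n}.png")[:,:,::-1]
    k,_,st,ce=cv2.connectedComponentsWithStats(gold(im).astype(np.uint8))
    print(n,[(st[i].tolist(),ce[i].round().tolist()) for i in range(1,k) if st[i,4]>8])
c=cam("wrist")
print(proj(c,[F0+RF.apply(l) for l in ([0,-.09,.05],[0,.09,.05],[-.107,-.09,.144],[-.107,.09,.144],[0,0,.2])],True).round().tolist())
D=viewer.get_image("side")
k,_,st,ce=cv2.connectedComponentsWithStats(gold(D).astype(np.uint8))
print("side",[(st[i].tolist()) for i in range(1,k) if 4<st[i,4]<400])
E
```

```text
[ 0.22101047  0.59966306 -3.37977076]
raw_w7 [([417, 64, 23, 83, 957], [429.0, 107.0]), ([0, 152, 13, 45, 220], [4.0, 176.0]), ([148, 267, 4, 6, 14], [150.0, 270.0]), ([359, 267, 3, 6, 10], [360.0, 270.0]), ([148, 277, 5, 24, 56], [149.0, 290.0]), ([358, 277, 5, 25, 53], [361.0, 289.0]), ([193, 320, 19, 3, 29], [200.0, 321.0])]
raw_sc7 [([479, 2, 7, 4, 12], [482.0, 3.0]), ([444, 15, 38, 40, 630], [462.0, 36.0]), ([472, 25, 40, 54, 954], [492.0, 53.0]), ([175, 45, 71, 48, 757], [209.0, 64.0]), ([439, 48, 7, 9, 21], [442.0, 52.0]), ([455, 52, 10, 8, 34], [460.0, 56.0]), ([449, 58, 10, 7, 23], [453.0, 60.0]), ([424, 76, 11, 14, 45], [429.0, 85.0]), ([444, 79, 68, 76, 1490], [479.0, 114.0]), ([421, 122, 91, 89, 2999], [467.0, 156.0]), ([85, 149, 51, 59, 843], [111.0, 180.0]), ([0, 161, 31, 38, 137], [13.0, 179.0]), ([30, 200, 6, 9, 19], [33.0, 203.0]), ([0, 204, 98, 180, 4929], [35.0, 304.0]), ([37, 206, 20, 28, 68], [45.0, 220.0]), ([317, 213, 53, 15, 318], [343.0, 220.0]), ([54, 234, 31, 41, 122], [69.0, 253.0]), ([51, 248, 100, 136, 1957], [105.0, 323.0]), ([0, 279, 4, 11, 23], [1.0, 
[... 1021 characters left out ...]
 ([0, 236, 3, 5, 9], [1.0, 238.0]), ([6, 246, 5, 5, 12], [8.0, 248.0]), ([14, 250, 4, 5, 10], [16.0, 252.0]), ([77, 286, 4, 5, 9], [79.0, 289.0]), ([45, 289, 5, 5, 9], [47.0, 291.0]), ([38, 292, 7, 11, 26], [41.0, 297.0]), ([82, 294, 8, 3, 9], [85.0, 295.0]), ([88, 301, 12, 16, 54], [94.0, 307.0]), ([97, 315, 23, 30, 159], [108.0, 328.0]), ([122, 346, 10, 15, 23], [126.0, 353.0])]
[[182.0, 339.0], [330.0, 339.0], [162.0, 239.0], [350.0, 239.0], [256.0, 370.0]]
side [[242, 125, 2, 8, 9], [244, 134, 1, 6, 6], [41, 141, 13, 18, 87], [162, 167, 50, 16, 281], [398, 276, 7, 4, 17], [420, 304, 11, 17, 73], [428, 321, 11, 16, 66], [437, 339, 11, 15, 55], [446, 359, 12, 14, 46], [465, 381, 5, 3, 10]]
```

```bash
python3 - <<'E'
from geo import *
import cv2
F=[]
for _ in range(12): manip.sleep(.04); F.append(manip.current_force())
print(np.mean(F,0),np.std(F,0))
for n in ("raw_w6","raw_w7"):
    im=cv2.imread(f"pics/{n}.png"); h=cv2.cvtColor(im,cv2.COLOR_BGR2HSV)
    m=((h[...,0]>12)&(h[...,0]<32)&(h[...,1]>90)&(h[...,2]>50)).astype(np.uint8)
    k,_,st,ce=cv2.connectedComponentsWithStats(m); print(n,[st[i].tolist() for i in range(1,k) if st[i,4]>8])
print(manip.current_clock())
E
```

```text
[-0.10979233  0.02889224 -1.99165674] [0.43786878 0.61570681 0.53843037]
raw_w6 [[226, 0, 89, 111, 3388], [214, 232, 38, 24, 639], [261, 232, 37, 23, 620], [146, 259, 17, 45, 432], [348, 259, 17, 46, 438], [191, 302, 250, 28, 2289], [498, 358, 13, 22, 149]]
raw_w7 [[0, 0, 38, 117, 2367], [475, 0, 30, 21, 335], [416, 64, 24, 85, 740], [0, 151, 25, 60, 804], [147, 259, 16, 45, 417], [348, 259, 16, 45, 418], [191, 302, 250, 27, 2201]]
36.7333
```

```bash
python3 - <<'E'
from geo import *
p,q=pour_pose(.7,lip=(-.065,0,.2)); manip.servo_line(p,q,vel=.08)
p,q=pour_pose(.1,lip=(-.075,0,.25)); manip.servo_line(p,q,vel=.08)
p,q=pan_tool(PAN0+[0,0,.2],RP); manip.servo_line(p,q,vel=.25)
p,q=pan_tool(PAN0+[0,0,.03],RP); manip.servo_line(p,q,vel=.2)
for h in (.012,.006,.003,.001,-.001):
    p,q=pan_tool(PAN0+[0,0,h],RP); manip.servo_line(p,q,vel=.06)
    F=[]
    for _ in range(3): F.append(manip.current_force()[2]); manip.sleep(.02)
    if np.mean(F)>1: break
print(h,F,manip.current_clock())
effector.open_jaws(); print(manip.current_finger_gap(),np.round(manip.current_force(),1))
p,q=pan_tool(PAN0+[0,0,.12],RP); manip.servo_line(p,q,vel=.25)
print(manip.current_clock()); snap("wrist","w8")
import cv2
im=cv2.imread("pics/raw_w8.png"); g=cv2.cvtColor(im,cv2.COLOR_BGR2HSV); m=((g[...,1]<25)&(g[...,2]>200)).astype(np.uint8)
k,_,st,ce=cv2.connectedComponentsWithStats(m); print([(st[i].tolist(),ce[i].round().tolist()) for i in range(1,k) if st[i,4]>500])
c=cam("wrist"); print(proj(c,[RP.apply(l)+PAN0 for l in ([-.063,-.031,.036],[-.063,.031,.036],[.063,-.031,.036],[.063,.031,.036],[.063,-.031,0],[.063,.031,0])],True).round().tolist())
E
```

```text
-0.001 [np.float64(6.0421049468852175), np.float64(6.093810839428965), np.float64(5.148393324239563)] 42.5167
0.09191827838562867 [-0.1 -0.3 -0.3]
43.8417
[([213, 66, 86, 136, 9148], [256.0, 126.0]), ([63, 360, 108, 24, 513], [105.0, 373.0])]
[[214.0, 88.0], [301.0, 88.0], [225.0, 203.0], [288.0, 203.0], [228.0, 178.0], [285.0, 178.0]]
```

```bash
cat > push.py <<'E'
from geo import *
E=.05
tilt=lambda th: .1+.2*np.clip((th)/.5,0,1)
p0=np.array(manip.current_tool_pos()); manip.servo_line(p0+[0,0,.1],vel=.4)
effector.close(10)
manip.move_pose(*bar_pose(.87,-1,.3,e=-.04,gap=.025))
p,q=bar_pose(.87,-1,.3,e=E,gap=.012); manip.servo_line(p,q,vel=.25)
print("at bar",manip.current_clock(),np.round(manip.current_force(),1))
def fpush():
    d=R.from_euler('z',YF).apply([1,0,0]); f=[]
    for _ in range(3): f.append(-np.array(manip.current_force())@d); manip.sleep(.01)
    return np.mean(f)
peak=0; log=[]
for th in list(np.arange(.86,.32,-.06))+list(np.arange(.3,.15,-.03))+list(np.arange(.14,-.05,-.01)):
    p,q=bar_pose(th,-1,tilt(th),e=E,gap=0); manip.servo_line(p,q,vel=.12)
    f=fpush(); err=np.linalg.norm((np.array(manip.current_tool_pos())-p)[[0,2]])
    log.append((round(float(th),3),round(float(f),1),round(float(err*1000),1)))
    peak=max(peak,f)
    if f>22 or (peak>7 and f<peak-4) or manip.current_clock()>64: break
print(log,manip.current_clock(),manip.current_force(),manip.current_tool_pos())
E
python3 push.py
```

```text
at bar 47.6167 [ 0.   0.  -0.2]
[(0.86, 3.6, 1.6), (0.8, 8.0, 2.6), (0.74, 7.8, 2.6), (0.68, 6.0, 1.9), (0.62, 4.7, 1.4), (0.56, 3.7, 1.0)] 49.275 [-2.98968411 -0.24508222  1.11326868] [0.54067414 0.0035052  0.11194104]
```

```bash
cat > push2.py <<'E'
from geo import *
import sys
E=.05
ths=eval(sys.argv[1])
tilt=lambda th: .1+.2*np.clip((th)/.5,0,1)
d=RF.apply([1,0,0])
def fpush():
    f=[]
    for _ in range(3): f.append(-np.array(manip.current_force())@d); manip.sleep(.01)
    return np.mean(f)
peak=0
for th in ths:
    p,q=bar_pose(th,-1,tilt(th),e=E,gap=0); manip.servo_line(p,q,vel=.12)
    f=fpush(); err=(p-np.array(manip.current_tool_pos()))@d
    print((round(float(th),3),round(float(f),1),round(float(err*1000),1)),end=" ")
    if th<.2: peak=max(peak,f)
    if f>22 or (peak>7 and f<peak-4) or manip.current_clock()>66: break
print(manip.current_clock(),np.round(manip.current_force(),1))
E
python3 push2.py "[.5,.44,.38,.33,.29,.25,.21,.18,.15,.13]+list(np.arange(.12,-.03,-.01))"
```

```text
(0.5, 1.6, -1.0) (0.44, 0.5, -1.6) (0.38, -0.4, -1.0) (0.33, 0.3, -0.6) (0.29, 4.6, 1.1) (0.25, 5.2, 1.3) (0.21, 5.9, 1.3) (0.18, 5.7, 1.5) (0.15, 6.4, 1.5) (0.13, 7.2, 1.8) (0.12, 8.9, 2.8) (0.11, 12.8, 4.2) (0.1, 14.8, 5.6) (0.09, 18.1, 6.8) (0.08, 19.3, 7.5) (0.07, 16.9, 6.4) (0.06, 12.1, 4.0) 53.95 [-11.1  -0.1   3.2]
```

```bash
sed -i 's/f>22 or.*clock()>66/f>24 or manip.current_clock()>66/' push2.py; sed -i 's/^    if f>24.*/    if f>24 or (f>14 and f>lo+4) or manip.current_clock()>66: break\n    lo=min(lo,f)/; s/^peak=0/peak=0; lo=99/' push2.py; python3 push2.py "[.052,.044,.036,.028,.02,.012,.004,-.004]"
```

```text
(0.052, 7.5, 2.2) (0.044, 6.0, 1.3) (0.036, 5.5, 1.3) (0.028, 6.9, 1.7) (0.02, 8.6, 2.4) (0.012, 12.5, 3.7) (0.004, 15.3, 5.0) 55.875 [-15.3   1.2   6.8]
```

```bash
sed 's/^    if f>24.*/    if f<1: break/' push2.py > back.py; python3 back.py "[.02,.036,.046,.058,.07]"
```

```text
(0.02, 8.3, 2.5) (0.036, 5.1, 0.8) (0.046, 2.0, -0.5) (0.058, 0.3, -0.9) 56.975 [0.3 0.3 1.3]
```

```bash
python3 - <<'E'
from geo import *
p,q=bar_pose(.07,-1,.13,e=.05,gap=.03); manip.servo_line(p,q,vel=.12)
manip.servo_line(p+[-.06,0,.12],vel=.3)
print(manip.current_clock(),np.round(manip.current_force(),1))
for n in ("scene","side"):
    im=viewer.get_image(n); c=cam(n)
    for th in (-.05,0,.04,.08,.14,.3,.345):
        o=[]
        for y in (-.05,-.02,.02,.05):
            b=F0+RF.apply(R.from_euler('y',-th).apply([-.042,0,.16])+[0,y,.05]); u=proj(c,b)[0].round().astype(int)
            o.append(int(im[u[1],u[0]].mean()))
        print(n,th,o)
E
```

```text
57.9917 [-0.6  0.   0.2]
scene -0.05 [157, 70, 60, 59]
scene 0 [105, 108, 121, 85]
scene 0.04 [196, 203, 212, 220]
scene 0.08 [130, 188, 204, 203]
scene 0.14 [87, 85, 73, 67]
scene 0.3 [74, 75, 73, 68]
scene 0.345 [74, 73, 72, 70]
side -0.05 [52, 90, 58, 150]
side 0 [221, 152, 213, 183]
side 0.04 [179, 208, 168, 211]
side 0.08 [71, 64, 79, 54]
side 0.14 [44, 53, 59, 133]
side 0.3 [54, 53, 58, 49]
side 0.345 [53, 54, 57, 59]
```

Both cameras put the bar at about 0.04 rad with nothing touching it, so the door is held shut. I'm handing in.

```bash
python3 -c "
from geo import *
print(manip.hand_in())"
```

```text
the job is handed in; nothing more can be done
None
```

The job is handed in at about 58 s: the door was pulled down to its stop, all four castings were tipped into the mouth, the pan is back upright in its place, and the door is clicked shut and holding by itself at about 0.04 rad; casting count and final positions rest on wrist-force and image-code checks rather than a last look at a picture.

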